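Lock the die in the clay extruder's frame

ROBOT

A 6-joint arm with a two-finger parallel gripper is mounted at the origin on the work surface. World frame = base frame: x ahead of the robot, y to its left, z up, the work surface at z = 0. Lengths are in mm, angles in rad, forces in N, time in s.
With the tool pointing down it reaches from about 275 to 850 mm from the base axis. Payload 5.2 kg.
Tool frame: the origin (TCP) lies at the very end of the fingers, on their centre line; the grasp point (between the pads) lies 19 mm behind it; z points along the fingers, y is the line along which they close (so a half turn about z gives the same grasp; the last joint's range is limited). The gripper opens to 85 mm and grips with 20 to 120 N. Pads are 22 mm wide; open, the fingers measure 114 mm over their backs; the gripper's body (76 mm by 85 mm) begins 54 mm behind the grasp point. The pads swing forward as they close: fully open they stand 13 mm farther back than shut.
Start: joints at [0.931, 0.259, 1.535, -0, 1.348, -0.203], TCP at [232.653, 498.375, 231.31] pointing down, gripper open.
Joint ranges: [-3.14, 3.14], [-0.91, 2.08], [0.19, 2.58], [-1.22, 4.36], [0.22, 2.71], [-3.12, 3.12]. Speed limits (rad/s): [2.57, 2.57, 3.14, 3.14, 3.14, 3.14].

INTERFACE

Orientations are given as a unit quaternion [w, x, y, z].
In Python, from station import r, optics gives the robot as it stands.
- The arm moves only by the tool arm_command, never from a script. Its argument "deltas" is a list of rows, each a list of 7 numbers: the finger opening in cm, from 0 to 8.54, then the shift along the tool's x, y, z in cm, then the turn, a rotation vector about the tool's x, y, z in rad. In form: [[claw, x, y, z, rx, ry, rz], ...]. A call has 1 to 20 rows; each row shifts and turns the commanded pose from where the row before left it, along the tool's axes as they then stand; what a row does not reach is not made up. A row lasts 1/8 s, in which the tool goes at most 62.5 mm and 10.7 degrees, less where a joint would pass 70% of its speed; a pose out of reach is approached as far as the arm can. A call is refused whole if a number of a shift passes 6.25 or a number of a turn 0.188, either way. A call with a gripper value outside its range is refused whole. The fingers move at their own pace and stop on an object; "squeeze" is the grip in N (left out, the last holds). Time passes only in rows, so rows that do not move let the fingers close. It gives the time, the measured TCP pose, the force, the opening and the grip force at its end, in the units of the state.
- r.read_state(): the state, without advancing time (a new reading comes with each control period).
- optics.grab_frame(name): name is "side" or "top" or "wrist"; returns a dict with "img" (480x640x3 uint8, blue, green, red), "mtx" (3x3 intrinsics, pixels), "position" and "attitude" of the camera in the world; the wrist camera has in their place "mount" (4x4, takes a point from camera to tool coordinates, whose origin is the TCP and whose axes are the flange's). Camera axes: x right, y down, z forward; pixel columns grow to the right and rows downward; lengths in mm; the calibration is good to about 2 mm. A picture is of the moment at which its call begins: read the wrist's pose just before it. There is no depth.
- r.finish_job(): hands the job in; it is judged then, once.
The state is a dict: "clock": time; "joint_positions": joint angles; "dq": joint speeds; "tau": joint torques, N m; "tcp_pos": TCP position; "tcp_rot": TCP orientation; "force": force on the tool from outside, world axes, zero at the start; "ft_torque": the same for the moment, N m; "grip_width": finger opening in mm; "grasp_force": force on a finger pad.
Only numpy, scipy, OpenCV 4.12 (cv2) and the standard library are available. Lean on these libraries where they do the work, as an engineer would, in place of code of your own. Each camera call takes 0.05 s, during which the arm holds its last target. There are 200 camera calls.

TASK

One of the two slotted lock screws on the extruder's die frame is still open: its slot lies across the long frame. Take the flat-bladed driver from its stand, set its blade down into that slot and, keeping the blade seated, turn the screw clockwise (seen from above) to its stop, so that the slot lies along the frame like the other one's. Then lift the driver out and put it back in its own stand, hanging upright by its collar.

Things in the scene. Friction and masses are not known exactly. Their poses are not given: they have to be found in the camera images.
- driver: Flat driver, upright, blade down in its stand. Origin: middle of the blade's tip; z up the shaft, y along blade and handle width. From the tip up (mm): steel blade 4.5 thick (x), 20 wide (y) to z 18; round shaft 12 thick to 66; collar disc 42 wide to 72; flat wooden paddle handle 14 thick (x), 44 wide (y) to 120. Grip its 14 mm from above at z 98. 0.13-0.25 kg. The round-handled tool is an awl.
- blade_tip (a point): Middle of the driver blade's tip edge (the driver's origin; same axes). Turned by half a turn about z the driver fits just as well.
- driver_stand: The driver's own wooden stand, fixed: a bracket 70 x 70 mm, 80 mm high; origin in the middle of its underside, z up. Its top board (12 mm thick, top at z 80) has a through hole 26 mm square over the origin, in which the driver hangs, collar flat on the board, blade tip 14 mm above the table. The awl's stand looks the same.
- slot (a point): Middle of the floor of the open screw's slot: x along the slot, y across, z up the screw axis; turns with it. Brass head 40 mm (slot dark), in a fixed 52 mm collar, on a 110 x 240 mm aluminium frame, 80 mm from its middle. Slot closed at both ends: 7 x 26 mm at the floor (20 mm above the table) and 6 mm up, then 45 degrees out to 15 x 34 at the top (30 mm; collar 31).
- lock_screw (a joint): Turn of the open screw, rad, clockwise from above: 0 = slot square across the frame, 1.571 = locked, hard stop, slot along the frame. Starts at 0 to 0.3, stays where left, turns stiffly (0.06 N m). The blade has 0.12 rad of play in the slot, so turn that much past. Either screw of the frame may be the open one; the other is locked already and does not move.

How it is judged (in metres and radians):
On the way, in this order (a step that is already met when the one before it is completed fails the run):
1. The driver's blade stands down in the open screw's slot, before the screw has been turned (the blade's tip within 6 mm of the slot's floor) (horizontal distance between blade_tip and slot below 0.008 m and z of blade_tip in the frame of slot below 0.006 m and angle between the y axis of driver and the x axis of slot, either way round below 0.3 rad and angle between driver's own z axis and vertical below 0.2 rad and value of joint lock_screw below 0.6 rad), for 0.1 s.
2. The screw is turned home, within 15 degrees of its stop, with the blade still seated in the slot (horizontal distance between blade_tip and slot below 0.008 m and z of blade_tip in the frame of slot below 0.006 m and angle between the y axis of driver and the x axis of slot, either way round below 0.3 rad and angle between driver's own z axis and vertical below 0.2 rad and value of joint lock_screw above 1.31 rad), for 0.1 s.
At the end, for the whole second after the job is handed in: The screw is within 15 degrees of its stop (slot along the frame), and the driver hangs at rest in its own stand: within 15 mm of the hole's middle, collar on the board within 6 mm, upright within 8 degrees (value of joint lock_screw above 1.31 rad and horizontal distance between driver and driver_stand below 0.015 m and z of driver in the frame of driver_stand between 0.008 and 0.02 m and angle between driver's own z axis and vertical below 0.15 rad and linear speed of driver below 0.02 m/s); the robot touches nothing.
It fails at once if The screw is turned on by something other than the blade in its slot (turning while the blade's tip is out of the slot) (value of joint lock_screw above 0.5 rad and velocity of joint lock_screw above 0.1 rad/s and (horizontal distance between blade_tip and slot above 0.012 m or z of blade_tip in the frame of slot above 0.01 m)).
It also fails if it takes over 54 s, if anything falls off the work surface, if the arm or the gripper's body presses on something with over 40 N, if the wrist force passes 120 N, or if a joint passes its speed limit or range.

## Working session

There is one attempt and no reset: what is moved stays moved. The work goes in short steps, Python scripts to look and compute and a tool call to move; the robot and the scene stay as the last step left them, time stands still between calls to the robot, and variables do not carry over. Pictures are saved under pics/ and viewed, at most 10 in all, crops included, and the job is handed in when it is done.

Besides the shell and the picture viewer there is one more tool, called after "Call:" in YAML: its name, and indented under it one key for each argument. arm_command: Moves the arm, as the interface text tells. Its arguments: {"type":"object","properties":{"deltas":{"type":"array"},"squeeze":{"type":"number"}},"required":["deltas"]}

```bash
mkdir -p pics
cat > h.py <<'E'
import numpy as np, cv2
from scipy.spatial.transform import Rotation as R
from station import r, optics
def q2R(q): return R.from_quat([q[1],q[2],q[3],q[0]]).as_matrix()
def cam(name):
    s=r.read_state(); f=optics.grab_frame(name)
    if name=="wrist":
        T=np.eye(4);T[:3,:3]=q2R(s["tcp_rot"]);T[:3,3]=s["tcp_pos"]; M=T@np.array(f["mount"])
        Rm,p=M[:3,:3],M[:3,3]
    else: 
        a=np.array(f["attitude"]); Rm=q2R(a) if a.size==4 else a.reshape(3,3); p=np.array(f["position"])
    return f["img"],np.array(f["mtx"]),Rm,p
def ray(K,Rm,p,u,v,z):
    d=Rm@np.linalg.inv(K)@[u,v,1]; return p+d*(z-p[2])/d[2]
def proj(K,Rm,p,X):
    c=K@Rm.T@(np.array(X)-p); return c[:2]/c[2]
def save(n,tag):
    c=cam(n); cv2.imwrite(f"pics/{tag}.png",c[0]); np.savez(f"pics/{tag}.npz",K=c[1],R=c[2],p=c[3]); return c
def load(tag):
    d=np.load(f"pics/{tag}.npz"); return d["K"],d["R"],d["p"]
E
python3 - <<'E'
from h import *
for n in("top","side"):
    c=save(n,n+"0"); print(n,c[1].tolist(),c[2].round(3).tolist(),c[3])
s=r.read_state(); print(s["tcp_pos"],s["tcp_rot"],q2R(s["tcp_rot"]).round(3).tolist(),s["clock"])
E
```

```text
top [[534.8692831610402, 0.0, 324.20436906089594], [0.0, 534.8692831610402, 233.4588563324155], [0.0, 0.0, 1.0]] [[0.003, -0.995, 0.104], [-1.0, 0.0, 0.028], [-0.027, -0.104, -0.994]] [474.40747095  31.974392   879.45022384]
side [[464.035416827393, 0.0, 318.19783014634135], [0.0, 464.035416827393, 237.8583242654067], [0.0, 0.0, 1.0]] [[0.727, -0.465, 0.505], [-0.687, -0.49, 0.537], [-0.002, -0.737, -0.676]] [ 216.50555763 -321.41109884  508.9701636 ]
[232.35337504 497.99587194 230.55840915] [-3.35250950e-04  2.16663329e-01  9.76246029e-01 -7.61152392e-04] [[-0.906, 0.423, -0.001], [0.423, 0.906, -0.001], [0.0, -0.002, -1.0]] 0.1
```

View pics/top0.png

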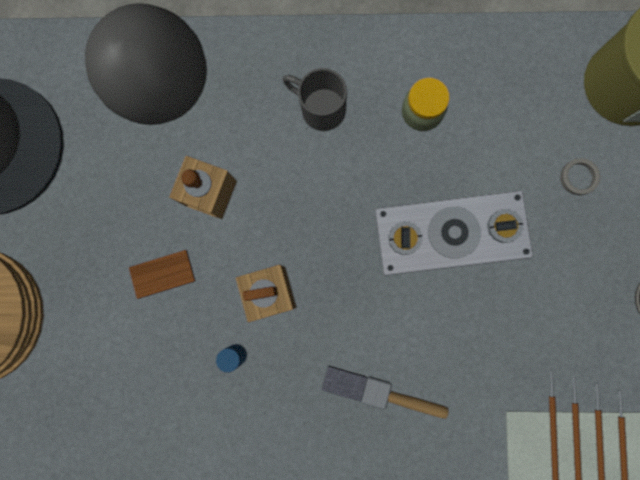

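View pics/side0.png

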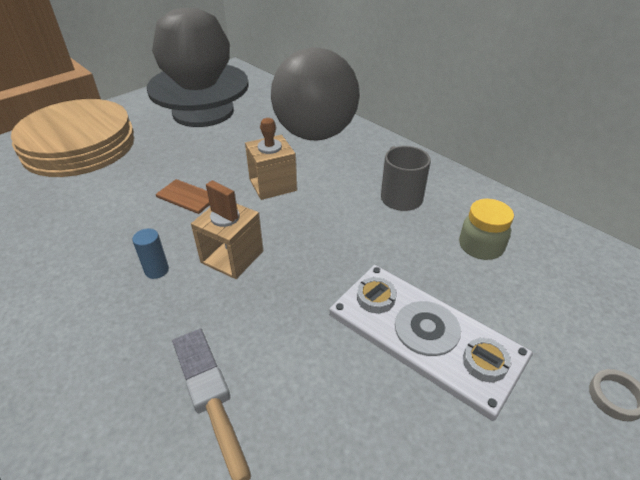

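The driver (flat handle) is at about (262,293) in the top view. The open screw is the left one, at about (405,237), with its slot across the frame. The awl is at (192,180). Next I'll enlarge the driver and screw.

Run:
```python
import cv2,numpy as np
i=cv2.imread("pics/top0.png"); s=cv2.imread("pics/side0.png")
a=cv2.resize(i[250:335,225:305],(400,425),interpolation=cv2.INTER_CUBIC)
b=cv2.resize(i[210:265,370:450],(400,275),interpolation=cv2.INTER_CUBIC)
b=np.vstack([b,np.zeros((150,400,3),np.uint8)])
cv2.imwrite("pics/crop0.png",np.hstack([a,b]))
```

```text
(no output)
```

View pics/crop0.png

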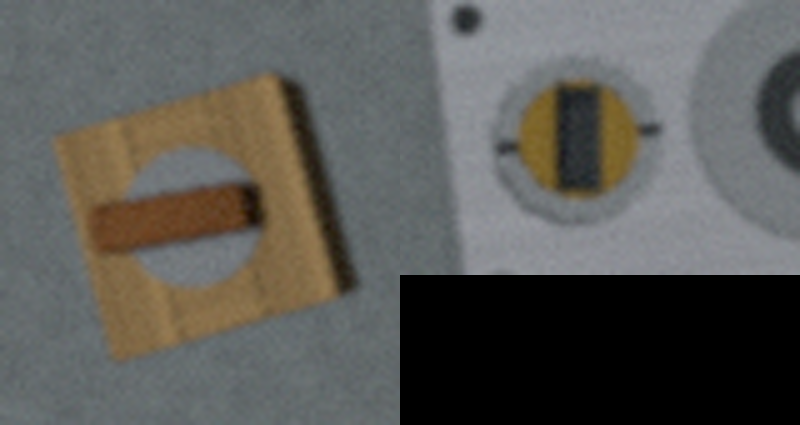

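Run:
```python
from h import *
C=load("top0")
g=lambda u,v,z:ray(*C,u,v,z)
A=lambda x,y:(225+x/5-.4,250+y/5-.4)
B=lambda x,y:(370+x/5-.4,210+y/5-.4)
print("collar",g(*A(196,217),86))
L=[g(*A(*q),134) for q in((90,205),(100,253),(240,183),(247,228))]; L=np.array(L);print("handle",L.mean(0)); d=L[2:].mean(0)-L[:2].mean(0);print(np.linalg.norm(d),np.degrees(np.arctan2(d[1],d[0])))
S=np.array([g(*A(*q),80) for q in((55,135),(270,72),(340,295),(115,362))]);print("stand",S.mean(0));
for i in range(4):
  d=S[(i+1)%4]-S[i];print(np.linalg.norm(d),np.degrees(np.arctan2(d[1],d[0])))
print("screw",g(*B(178,139),30))
a,b=g(*B(179,85),30),g(*B(178.5,192),30);d=a-b;print((a+b)/2,np.linalg.norm(d),np.degrees(np.arctan2(d[1],d[0])))
f=[g(*q,20) for q in((377,209),(521,192),(531,255),(386,274))];f=np.array(f);print("frame",f.mean(0))
d=f[1]-f[0];print(np.linalg.norm(d),np.degrees(np.arctan2(d[1],d[0])));d=f[2]-f[3];print(np.linalg.norm(d),np.degrees(np.arctan2(d[1],d[0])))
```

```text
collar [468.84930881 143.14087324  86.        ]
handle [469.10137702 143.88649668 134.        ]
41.8729357812984 -80.92353974332515
stand [469.2605381  144.32840921  80.        ]
67.0854964242894 -73.6020149425403
69.56047680897832 -161.92010028407296
69.63495080743819 106.63236340882607
69.81720396014019 15.981728536007152
screw [556.9011922  -73.29666657  30.        ]
[557.09639924 -73.53693829  30.        ] 34.18198981235137 -1.0220208575276097
frame [ 566.07177355 -152.03873707   20.        ]
233.5333958457709 -83.28073929641859
232.57852909444995 -82.44385064811807
```

```bash
cat >> h.py <<'E'
def rel(target,yaw=None):
    "shift to target (mm) in tool axes (cm), turn to tool-y yaw (deg) about tool z"
    s=r.read_state(); M=q2R(s["tcp_rot"]); y=np.degrees(np.arctan2(M[1,1],M[0,1]))
    print("t",s["clock"],"tcp",np.round(s["tcp_pos"],1),"yaw",round(y,2),"tilt",M[:,2].round(4),"shift cm",(M.T@(np.array(target)-s["tcp_pos"])/10).round(3))
    if yaw is not None: print("turn",np.radians((y-yaw+180)%360-180).round(3))
E
python3 -c "
from h import *
rel([469,143.6,220],9)"
```

```text
t 0.1 tcp [232.4 498.  230.6] yaw 64.97 tilt [-0.001  -0.0013 -1.    ] shift cm [-36.435 -22.1     1.08 ]
turn 0.977
```

Call:
arm_command:
  deltas:
    - [8.5,-3.64,-2.21,0.1,0,0,0]
    - [8.5,-3.64,-2.21,0.1,0,0,0]
    - [8.5,-3.64,-2.21,0.1,0,0,0]
    - [8.5,-3.64,-2.21,0.1,0,0,0]
    - [8.5,-3.64,-2.21,0.1,0,0,0]
    - [8.5,-3.64,-2.21,0.1,0,0,0]
    - [8.5,-3.64,-2.21,0.1,0,0,0]
    - [8.5,-3.64,-2.21,0.1,0,0,0]
    - [8.5,-3.64,-2.21,0.1,0,0,0]
    - [8.5,-3.64,-2.21,0.1,0,0,0]
    - [8.5,0,0,0,0,0,0.163]
    - [8.5,0,0,0,0,0,0.163]
    - [8.5,0,0,0,0,0,0.163]
    - [8.5,0,0,0,0,0,0.163]
    - [8.5,0,0,0,0,0,0.163]
    - [8.5,0,0,0,0,0,0.162]
    - [8.5,0,0,0,0,0,0]
    - [8.5,0,0,0,0,0,0]

```text
clock: 2.35
tcp_pos: [468.8, 144.1, 221.1]
tcp_rot: [-0.0, 0.648, 0.761, -0.0]
force: [0.1, 0.1, -1.1]
grip_width: 85.2
grasp_force: 0.0
```

```bash
python3 -c "
from h import *
rel([469,143.6,93],9)
c=save('wrist','w1')
print(proj(*c[1:],[469,143.6,134]),proj(*c[1:],[469,143.6,86]))
cv2.imwrite('pics/w1b.png',cv2.resize(c[0],(800,600)))"
```

```text
t 2.35 tcp [468.8 144.1 221.1] yaw 9.17 tilt [-5.e-04 -0.e+00 -1.e+00] shift cm [-0.055  0.014 12.81 ]
turn 0.003
[318.38466913 245.69841259] [318.40892456 224.54081346]
```

View pics/w1b.png

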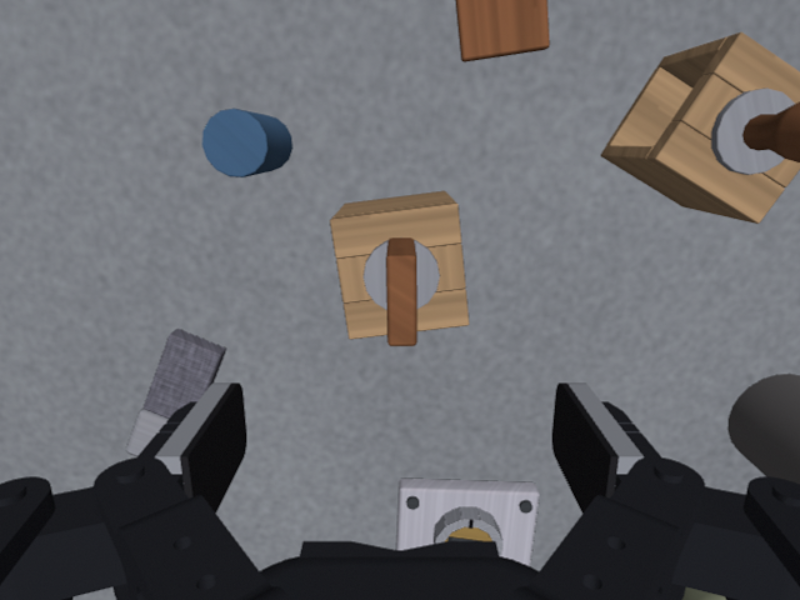

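```bash
python3 -c "
from h import *
C=load('w1')
k=1/1.25
print('handle',ray(*C,402*k,300*k,134),'collar',ray(*C,402*k,274*k,86))
S=[ray(*C,u*k,v*k,80) for u,v in((331,219),(458,205),(468,325),(350,338))];print('stand',np.mean(S,0))
a,b=ray(*C,402*k,254*k,134),ray(*C,402*k,345*k,134);d=a-b;print(np.linalg.norm(d),np.degrees(np.arctan2(d[1],d[0])))
"
```

```text
handle [470.27103817 147.2569601  134.        ] collar [470.54774094 147.64937406  86.        ]
stand [470.67676251 146.32018594  80.        ]
43.38245180745828 99.24701096381273
```

Call:
arm_command:
  deltas:
    - [8.5,0.21,0.2,3.2,0,0,0]
    - [8.5,0,0,3.2,0,0,0]
    - [8.5,0,0,3.2,0,0,0]
    - [8.5,0,0,2.0,0,0,0]
    - [8.5,0,0,1.2,0,0,0]
    - [8.5,0,0,0,0,0,0]
    - [8.5,0,0,0,0,0,0]
    - [1,0,0,0,0,0,0]
    - [1,0,0,0,0,0,0]
    - [1,0,0,0,0,0,0]
    - [1,0,0,0,0,0,0]
    - [1,0,0,0,0,0,0]
    - [1,0,0,0,0,0,0]
    - [1,0,0,0,0,0,0]
    - [1,0,0,0,0,0,0]
  squeeze: 70

```text
clock: 4.28
tcp_pos: [470.9, 146.6, 93.6]
tcp_rot: [0.0, 0.649, 0.76, 0.0]
force: [-0.8, -0.8, 4.5]
grip_width: 13.2
grasp_force: 68.6
```

Call:
arm_command:
  deltas:
    - [1,0,0,-1,0,0,0]
    - [1,0,0,-2,0,0,0]
    - [1,0,0,-3,0,0,0]
    - [1,0,0,-3,0,0,0]
    - [1,0,0,-2,0,0,0]
    - [1,0,0,0,0,0,0]

```text
clock: 5.03
tcp_pos: [471.4, 146.6, 204.8]
tcp_rot: [0.001, 0.649, 0.76, 0.001]
force: [-0.6, -0.0, -2.4]
grip_width: 13.5
grasp_force: 68.2
```

```bash
python3 -c "
from h import *
rel([557,-73.5,200],89)
"
```

```text
t 5.025 tcp [471.4 146.6 204.8] yaw 9.0 tilt [ 3.1e-03  2.0e-04 -1.0e+00] shift cm [-23.077   5.006   0.499]
turn -1.396
```

Call:
arm_command:
  deltas:
    - [1,-2.0,0.8,0,0,0,0]
    - [1,-3.1,1.2,0,0,0,0]
    - [1,-3.1,1.2,0,0,0,0]
    - [1,-3.1,1.2,0,0,0,0]
    - [1,-3.1,1.2,0,0,0,0]
    - [1,-3.1,1.2,0,0,0,0]
    - [1,-3.1,1.2,0,0,0,0]
    - [1,-3.1,1.2,0,0,0,-0.155]
    - [1,0,0,0,0,0,-0.155]
    - [1,0,0,0,0,0,-0.155]
    - [1,0,0,0,0,0,-0.155]
    - [1,0,0,1,0,0,-0.155]
    - [1,0,0,1,0,0,-0.155]
    - [1,0,0,1,0,0,-0.155]
    - [1,0,0,1,0,0,-0.155]
    - [1,0,0,1,0,0,-0.155]
    - [1,0,0,0.5,0,0,0]
    - [1,0,0,0,0,0,0]
    - [1,0,0,0,0,0,0]

```text
clock: 7.4
tcp_pos: [598.7, -73.2, 148.4]
tcp_rot: [0.0, 0.01, 1.0, -0.0]
force: [0.2, 0.5, -1.7]
grip_width: 13.3
grasp_force: 68.2
```

```bash
python3 -c "
from h import *
rel([557,-73.5,150],89)
c=save('wrist','w2')
s=r.read_state();M=q2R(s['tcp_rot']);t=np.array(s['tcp_pos'])
print('tip',proj(*c[1:],t+M@[0,0,79]),'slot',proj(*c[1:],[557,-73.5,30]),'cam tool',M.T@(c[3]-t))
cv2.imwrite('pics/w2b.png',cv2.resize(c[0],(800,600)))"
```

```text
t 7.4 tcp [598.7 -73.2 148.4] yaw 88.83 tilt [ 2.e-04 -0.e+00 -1.e+00] shift cm [ 4.166 -0.116 -0.161]
turn -0.003
tip [317.76513062 247.80174551] slot [316.04169546 163.34633053] cam tool [  71.51526513    0.40342758 -142.24629322]
```

View pics/w2b.png

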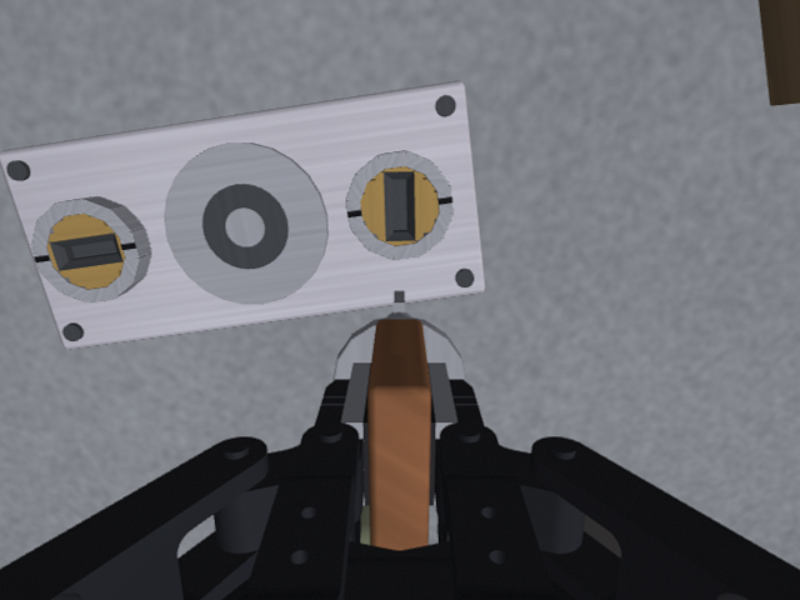

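```bash
python3 -c "
from h import *
C=load('w2');k=1/1.25
a,b=ray(*C,399*k,172*k,30),ray(*C,400*k,242*k,30)
print('slot',(a+b)/2,np.linalg.norm(a-b),np.degrees(np.arctan2(*(a-b)[1::-1])))
h=[ray(*C,u*k,v*k,31) for u,v in((346,205),(453,205),(400,151),(399,260))];print('collar',(h[0]+h[1])/2,(h[2]+h[3])/2,h[1]-h[0],h[2]-h[3])
print('tip near',ray(*C,399.3*k,291*k,69.4), 'edges',ray(*C,394*k,291*k,69.4),ray(*C,405*k,291*k,69.4))
f=np.array([ray(*C,u*k,v*k,20) for u,v in((0,152),(464,83),(484,290),(66,348))]);
print('frame',f.mean(0));d=f[1]-f[0];print(np.degrees(np.arctan2(d[1],d[0])));d=f[2]-f[3];print(np.degrees(np.arctan2(d[1],d[0])))
"
```

```text
slot [558.74500236 -71.33971672  30.        ] 34.30611123102622 179.65181874892374
collar [557.32932191 -71.31448466  31.        ] [558.34697328 -71.34605208  31.        ] [ 1.10381479 52.51534512  0.        ] [-53.12848433   1.57885006   0.        ]
tip near [590.2754373  -72.18348471  69.4       ] edges [590.22606907 -74.50706665  69.4       ] [590.328533   -69.68446475  69.4       ]
frame [ 566.85291924 -148.22497747   20.        ]
96.73296094432581
97.04037628962061
```

Call:
arm_command:
  deltas:
    - [1,1.5,0,0,0,0,-0.01]
    - [1,1.5,0,0,0,0,0]
    - [1,1.19,0,0,0,0,0]
    - [1,0,0,0,0,0,0]
    - [1,0,0,1.5,0,0,0]
    - [1,0,0,1.5,0,0,0]
    - [1,0,0,0.7,0,0,0]
    - [1,0,0,0.4,0,0,0]
    - [1,0,0,0.2,0,0,0]
    - [1,0,0,0.2,0,0,0]
    - [1,0,0,0,0,0,0]

```text
clock: 8.82
tcp_pos: [556.7, -72.7, 103.4]
tcp_rot: [0.0, 0.004, 1.0, -0.0]
force: [-0.5, -0.1, -2.0]
grip_width: 13.5
grasp_force: 68.2
```

Call:
arm_command:
  deltas:
    - [1,0,0,0.15,0,0,0]
    - [1,0,0,0.15,0,0,0]
    - [1,0,0,0.05,0,0,0]
    - [1,0,0,0,0,0,0]

```text
clock: 9.32
tcp_pos: [556.6, -72.6, 99.8]
tcp_rot: [-0.0, 0.004, 1.0, 0.0]
force: [-0.3, -0.4, -1.4]
grip_width: 13.3
grasp_force: 68.2
```

```bash
python3 -c "
from h import *
rel([556.7,-72.7,100],-6)
s=r.read_state();print(s['force'],s['ft_torque'])
c=save('side','s1');u,v=proj(*c[1:],[557,-73,60]).astype(int);print(u,v)
cv2.imwrite('pics/s1b.png',cv2.resize(c[0][v-60:v+60,u-80:u+80],(800,600),interpolation=2))"
```

```text
t 9.325 tcp [556.6 -72.6  99.8] yaw 89.5 tilt [-1.e-04  0.e+00 -1.e+00] shift cm [-0.008 -0.006 -0.024]
turn 1.667
[-0.3025461  -0.36067694 -1.36615582] [ 0.02029514  0.00176998 -0.05524074]
377 276
```

View pics/s1b.png

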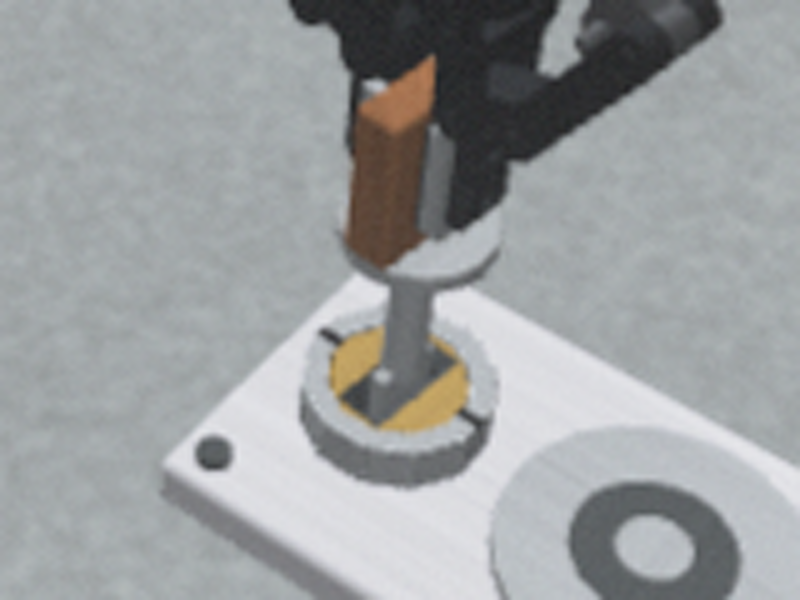

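Call:
arm_command:
  deltas:
    - [1,0,0,0,0,0,0.05]
    - [1,0,0,0,0,0,0.1]
    - [1,0,0,0,0,0,0.1]
    - [1,0,0,0,0,0,0.1]
    - [1,0,0,0,0,0,0.1]
    - [1,0,0,0,0,0,0.1]
    - [1,0,0,0,0,0,0.1]
    - [1,0,0,0,0,0,0.1]
    - [1,0,0,0,0,0,0.1]
    - [1,0,0,0,0,0,0.1]
    - [1,0,0,0,0,0,0.1]
    - [1,0,0,0,0,0,0.1]
    - [1,0,0,0,0,0,0.1]
    - [1,0,0,0,0,0,0.1]
    - [1,0,0,0,0,0,0.1]
    - [1,0,0,0,0,0,0.08]
    - [1,0,0,0,0,0,0.04]
    - [1,0,0,0,0,0,0]
    - [1,0,0,0,0,0,0]
  squeeze: 90

```text
clock: 11.75
tcp_pos: [557.3, -72.1, 99.9]
tcp_rot: [0.0, 0.71, 0.704, 0.001]
force: [3.1, 3.5, -1.9]
grip_width: 12.8
grasp_force: 87.8
```

```bash
python3 -c "
from h import *
rel([556.7,-72.7,100],0)
s=r.read_state();print(s['force'],s['ft_torque'])
c=save('side','s2');u,v=proj(*c[1:],[557,-73,60]).astype(int);print(u,v)
cv2.imwrite('pics/s2b.png',cv2.resize(c[0][v-60:v+60,u-80:u+80],(800,600),interpolation=2))"
```

```text
t 11.75 tcp [557.3 -72.1  99.9] yaw -0.42 tilt [ 1.3e-03  8.0e-04 -1.0e+00] shift cm [-0.057 -0.057 -0.005]
turn -0.007
[ 3.12561135  3.50734944 -1.91731299] [ 0.96615219 -0.81352823  0.01999069]
377 276
```

View pics/s2b.png

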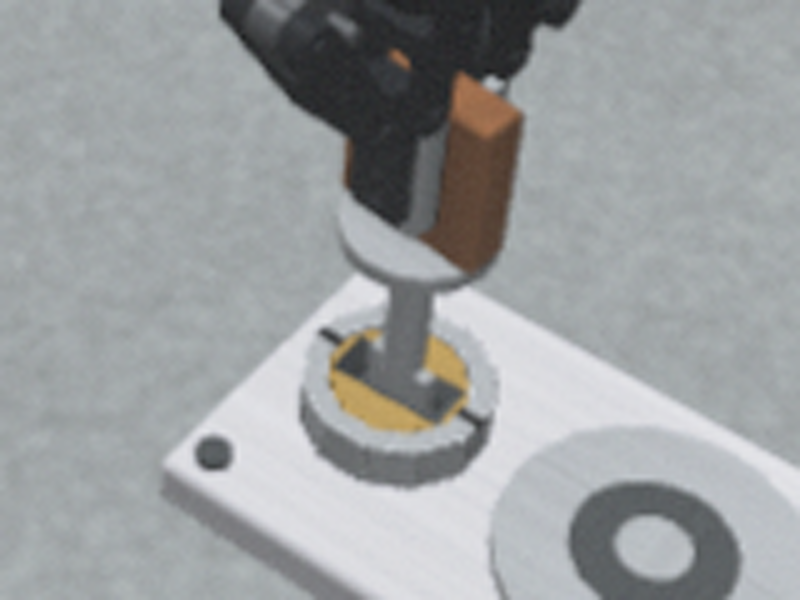

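Call:
arm_command:
  deltas:
    - [1,0,0,0,0,0,0.03]
    - [1,0,0,0,0,0,0.03]
    - [1,0,0,0,0,0,0.03]
    - [1,0,0,0,0,0,0]
    - [1,0,0,0,0,0,0]
    - [1,0,0,0,0,0,0]

```text
clock: 12.55
tcp_pos: [557.3, -72.1, 99.9]
tcp_rot: [0.0, 0.741, 0.672, 0.001]
force: [4.5, 3.5, -2.5]
grip_width: 13.2
grasp_force: 87.8
```

```bash
python3 -c "
from h import *
rel([556.7,-72.7,100],7)
s=r.read_state();print(s['force'],s['ft_torque'])"
```

```text
t 12.55 tcp [557.3 -72.1  99.9] yaw -5.57 tilt [ 1.4e-03  7.0e-04 -1.0e+00] shift cm [-0.061 -0.055 -0.007]
turn -0.219
[ 4.48044163  3.49210775 -2.52403968] [ 1.08974275 -0.93098426  0.27577608]
```

Call:
arm_command:
  deltas:
    - [1,0,0,0,0,0,-0.06]
    - [1,0,0,0,0,0,-0.07]
    - [1,0,0,0,0,0,-0.06]
    - [1,0,0,0,0,0,0]
    - [1,0,0,-0.5,0,0,0]
    - [1,0,0,-0.5,0,0,0]
    - [1,0,0,-1.5,0,0,0]
    - [1,0,0,-3,0,0,0]
    - [1,0,0,-3,0,0,0]
    - [1,0,0,-2,0,0,0]
    - [1,0,0,0,0,0,0]

```text
clock: 13.92
tcp_pos: [557.7, -73.1, 207.4]
tcp_rot: [0.002, 0.674, 0.739, 0.001]
force: [-0.4, 0.9, -1.8]
grip_width: 12.9
grasp_force: 88.1
```

```bash
python3 -c "
from h import *
rel([471,146.6,205],9)
s=r.read_state();print(s['force'],s['ft_torque'])
a=cam('top')[0]; C=load('top0')
b=cam('wrist')[0]
s=cam('side')[0]
cv2.imwrite('pics/t3.png',np.hstack([cv2.resize(a[200:280,370:450],(400,400),interpolation=2),cv2.resize(s[250:350,325:425],(400,400),interpolation=2)]))"
```

```text
t 13.925 tcp [557.7 -73.1 207.4] yaw 5.26 tilt [ 0.0043 -0.0017 -1.    ] shift cm [22.67  -6.617  0.169]
turn -0.065
[-0.39567433  0.85240746 -1.83584178] [ 0.00668054 -0.02832885 -0.01103438]
```

View pics/t3.png

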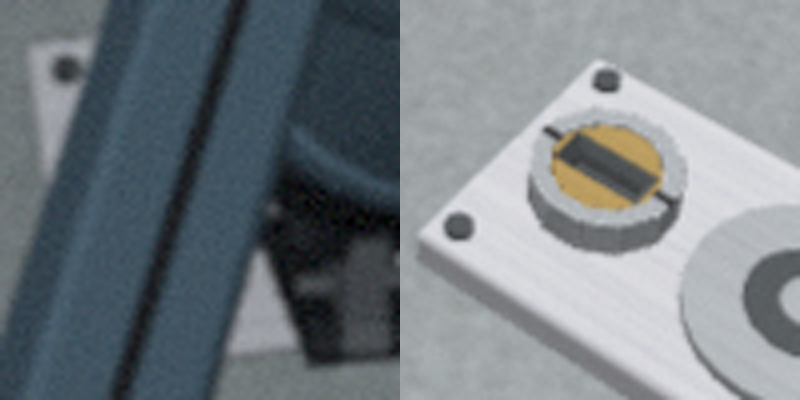

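The right crop shows the slot now in line with the collar marks along the frame, so the screw is locked. The left crop is blocked by the arm. I'll go back toward the stand and stop 40 mm short to look.

Call:
arm_command:
  deltas:
    - [1,0,0,0,0,0,-0.065]
    - [1,2.0,-0.54,0,0,0,0]
    - [1,2.9,-0.8,0,0,0,0]
    - [1,2.9,-0.8,0,0,0,0]
    - [1,2.9,-0.8,0,0,0,0]
    - [1,2.9,-0.8,0,0,0,0]
    - [1,2.9,-0.8,0,0,0,0]
    - [1,2.56,-0.63,1.0,0,0,0]
    - [1,0,0,1.0,0,0,0]
    - [1,0,0,0,0,0,0]
    - [1,0,0,0,0,0,0]

```text
clock: 15.45
tcp_pos: [476.1, 107.0, 184.8]
tcp_rot: [0.0, 0.65, 0.76, -0.0]
force: [-0.4, 0.1, -0.8]
grip_width: 12.7
grasp_force: 88.1
```

```bash
python3 -c "
from h import *
rel([470.7,146.6,93],9)
c=save('wrist','w3')
cv2.imwrite('pics/w3b.png',cv2.resize(c[0][60:420,80:560],(800,600),interpolation=2))"
```

```text
t 15.45 tcp [476.1 107.  184.8] yaw 8.94 tilt [-1.e-04 -2.e-04 -1.e+00] shift cm [3.999 0.087 9.178]
turn -0.001
```

View pics/w3b.png

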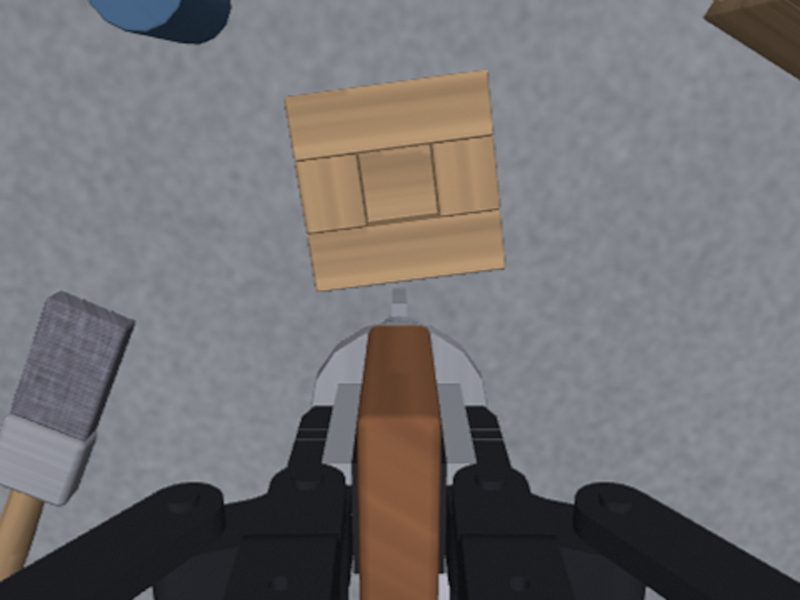

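```bash
python3 -c "
from h import *
C=load('w3');g=lambda u,v,z:ray(*C,80+u*.6-.2,60+v*.6-.2,z)
h=g(399,184,80);t=g(399.5,289,105.8)
s=np.mean([g(*q,80) for q in((286,97),(488,70),(505,267),(317,291))],0)
st=r.read_state();M=q2R(st['tcp_rot']);t=t-M[:,0]*10
print(h,s,t,st['tcp_pos'],'shift tool mm',M.T@(h-t))"
```

```text
[470.42974519 146.83153558  80.        ] [470.48830665 146.44187624  80.        ] [476.91497939 106.27938176 105.80202708] [476.2515167  106.89597871 184.96055343] shift tool mm [41.0725237  -0.12018345 25.79366969]
```

Call:
arm_command:
  deltas:
    - [1,2,0,0,0,0,0]
    - [1,2.07,0,0,0,0,0]
    - [1,0,0,0,0,0,0]
    - [1,0,0,2,0,0,0]
    - [1,0,0,1.5,0,0,0]
    - [1,0,0,1.5,0,0,0]
    - [1,0,0,1.5,0,0,0]
    - [1,0,0,1.0,0,0,0]
    - [1,0,0,0.7,0,0,0]
    - [1,0,0,0.5,0,0,0]
    - [1,0,0,0.3,0,0,0]
    - [1,0,0,0,0,0,0]

```text
clock: 17.0
tcp_pos: [469.5, 147.7, 94.8]
tcp_rot: [0.0, 0.649, 0.76, 0.0]
force: [0.4, -1.2, -1.6]
grip_width: 13.1
grasp_force: 88.1
```

Call:
arm_command:
  deltas:
    - [1,0,0,0.1,0,0,0]
    - [1,0,0,0,0,0,0]

```text
clock: 17.25
tcp_pos: [469.5, 147.8, 94.0]
tcp_rot: [0.0, 0.649, 0.76, 0.0]
force: [0.8, -0.1, -2.5]
grip_width: 13.2
grasp_force: 88.1
```

Call:
arm_command:
  deltas:
    - [2.5,0,0,0,0,0,0]
    - [4,0,0,0,0,0,0]
    - [8.5,0,0,0,0,0,0]
    - [8.5,0,0,0,0,0,0]
    - [8.5,0,0,0,0,0,0]
    - [8.5,0,0,0,0,0,0]
    - [8.5,0,0,-1,0,0,0]
    - [8.5,0,0,-3,0,0,0]
    - [8.5,0,0,-4,0,0,0]
    - [8.5,0,0,-4,0,0,0]
    - [8.5,0,0,-1,0,0,0]
    - [8.5,0,0,0,0,0,0]

```text
clock: 18.75
tcp_pos: [469.6, 147.8, 224.3]
tcp_rot: [0.0, 0.649, 0.76, 0.001]
force: [0.2, 0.6, 0.5]
grip_width: 85.2
grasp_force: 0.0
```

```bash
python3 -c "
from h import *
a=cam('wrist')[0];s=cam('side')[0]
cv2.imwrite('pics/f.png',np.hstack([cv2.resize(a[100:340,200:440],(400,400),interpolation=2),cv2.resize(s[160:290,165:295],(400,400),interpolation=2)]))"
```

```text
(no output)
```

View pics/f.png

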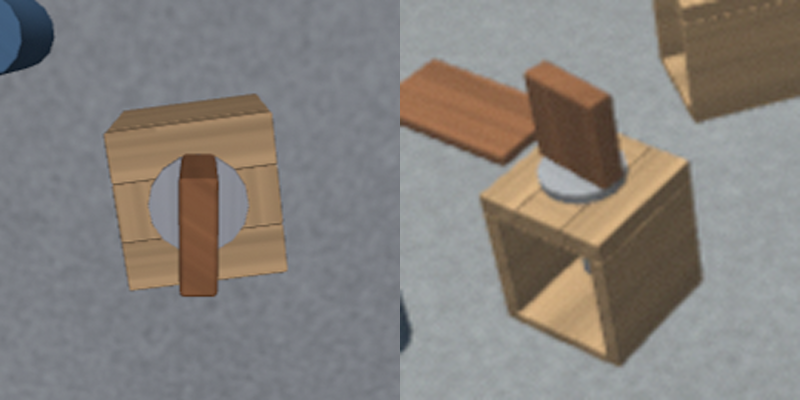

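The driver hangs upright, its collar flat and centred on the board, and the gripper is clear of it.

```bash
python3 -c "
from h import *
print(r.finish_job())"
```

```text
the job is handed in; nothing more can be done
None
```

The open screw is turned to its stop with its slot along the frame, the driver hangs upright in its own stand, and I handed the job in at about 19 s; no verdict came back.

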